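Load the bolt cassette into the one-way lane

ROBOT

A 7-joint arm with a two-finger parallel gripper is mounted at the origin on the work surface. World frame = base frame: x ahead of the robot, y to its left, z up, the work surface at z = 0. Lengths are in m, angles in rad, forces in N, time in s.
With the tool pointing down it reaches from about 0.4 to 0.85 m from the base axis. Payload 4.4 kg.
Tool frame: the origin (TCP) lies midway between the tips of the shut fingers; the grasp point (between the pads) lies grip_point_offset behind it (grip_point_offset is the distance from the TCP to the grasp point, in m); z points along the fingers, y is the line along which they close (so a half turn about z gives the same grasp; the last joint's range is limited). The gripper opens to 94 mm and grips with 3 to 60 N. Pads are 16 mm wide; open, the fingers measure 119 mm over their backs; the gripper's body (75 mm by 177 mm) begins 78 mm behind the grasp point.
Start: joints at [1.233, 0.628, 0.038, 1.517, -0.027, 0.996, -0.02], TCP at [0.175, -0.626, 0.205] pointing down, gripper open.
Joint ranges: [-3.06, 3.06], [-0.37, 2.12], [-1.25, 1.32], [0.18, 2.47], [-1.1, 4.24], [0.23, 1.98], [-2.94, 2.94]. Speed limits (rad/s): [2.57, 2.57, 3.14, 3.14, 3.14, 3.14, 3.14].

INTERFACE

Orientations are given as a 3x3 rotation matrix whose columns are the frame's x, y, z axes.
In Python, from cell import get_obs, get_image, hand_in, outline_of, grip_point_offset gives the robot as it stands. The module is installed in compiled form; this text tells all that it offers.
- The arm moves only by the tool jog_arm, never from a script. Its argument "motion" is a list of rows, each a list of 7 numbers: the shift along the tool's x, y, z in mm, then the turn, a rotation vector about the tool's x, y, z in rad, then the opening, from -1 (shut) to 1 (fully open), so that 0 is half open. A call has 1 to 10 rows; each row is the pose to reach, as a shift and turn from the pose commanded when the call began, along the tool's axes at that moment; what a row does not reach only later rows make up. A row lasts 1/12 s, in which the tool goes at most 41.7 mm and 7.16 degrees, less where a joint would pass 70% of its speed; a pose out of reach is approached as far as the arm can. A call with a gripper value outside its range is refused whole. The fingers move at their own pace and stop on an object; the grip force is fixed at half the most. Time passes only in rows, so rows that repeat a pose let the fingers close. It gives the time, the measured TCP pose, the force, the opening and the grip force at its end, in the units of the state.
- get_obs(): the state, without advancing time (a new reading comes with each control period).
- get_image(name): name is "side" or "top" or "wrist"; returns a dict with "color" (480x640x3 uint8, blue, green, red), "mtx" (3x3 intrinsics, pixels), "k1" (the pictures are not rectified: a ray, as slopes to the right and down, at radius r is drawn at 1 + k1 r^2 times it, then the intrinsics apply), "eye" and "orientation" of the camera in the world. Camera axes: x right, y down, z forward; pixel columns grow to the right and rows downward; lengths in m; the calibration is good to about 2 mm. A picture is of the moment at which its call begins. There is no depth.
- hand_in(): hands the job in; it is judged then, once.
Trained networks look in a picture, given as the dict that the camera call returned (one of the last four; its "shot" number tells which), for a name from the list of things; names that differ only in an ending like _2 or _b are one class to them, and where a whole thing is asked for, a point or a joint stands for the part that bears it (a point fixed in the world has none). Each returns a list of dicts, best first, with "p" (0 to 1); they miss things now and then, are a little off and sometimes report something else, mostly with a low value. They report only what shows in the picture. A call takes as long as a camera call. They do not tell look-alikes from the thing itself.
- outline_of(picture, target): "mask" (480x640 bool, what is visible of it) and "bbox" ([left, top, right, bottom] in pixels, round what is visible of it).
The state is a dict: "clock": time; "qpos": joint angles; "joint_velocities": joint speeds; "effort": joint torques, N m; "tool_pos": TCP position; "tool_rot": TCP orientation; "contact_force": force on the tool from outside, world axes, zero at the start; "wrist_torque": the same for the moment, N m; "width": opening from 0.0 (shut) to 1.0 (fully open); "finger_force": force on a finger pad.
Only numpy, scipy, OpenCV 4.12 (cv2) and the standard library are available. Lean on these libraries where they do the work, as an engineer would, in place of code of your own. Each camera call takes 0.05 s, during which the arm holds its last target. There are 200 camera calls.

TASK

Pick up the bolt cassette with the yellow tab, set it in the mouth of the one-way lane with its steel tongue towards the gate, and push it in until the sprung red pawl clicks down behind its tooth. Then tug it back gently, with some 8 newtons for half a second, to prove that the pawl holds it, and let go, leaving it locked in the lane. Feel your way: never load the gate with more than 18 newtons in or out, and leave everything else on the bench alone.

Things in the scene. Friction and masses are not known exactly. Their poses are not given: they have to be found in the camera images.
- cassette: Bolt cassette with the YELLOW upright tab, 0.18-0.35 kg. Origin: centre of the underside of its blue body (60 x 44 mm, 28 high); +x points to its steel tongue, z up. Tab over the body's centre: 30 mm along x, 14 mm thick along y, z 22 to 72 mm; pinch its 14 mm from above. Tongue: 26 mm wide, 12 thick, from the body out to x = 128 mm.
- cassette_grip (a point): Middle of the yellow tab, 55 mm above the cassette's underside: a good place to pinch. Axes as the cassette's.
- cassette_tooth (a point): Catch face of the tooth on the tongue (cassette x = 93 mm, y 0, z 21 mm, its top edge). The tooth is 21 mm high and 26 wide: square catch face looking back, 14 mm flat top, then a ramp down to 8 mm high at the tongue's tip (x 128).
- lane: One-way lane bolted to the bench. Origin on the bench under the gate; +x is the push-in direction, z up. Floor plate x -240..85, y -50..50 mm, its top at z = 6 mm. Blue guide walls, tops at z 24 mm: 48 mm apart from x -160 to -70, flaring to 76 mm apart at x -230 (the mouth). Open above behind x = -60 mm.
- lane_mouth (a point): Point on the lane's floor (lane x = -200, y = 0, z = 6 mm) where to set the cassette's origin down from above, tongue along the lane's +x; the tongue's tip is then still short of the gate. From here push along +x.
- gate_mid (a point): Nominal gate place (lane x 0, z 55 mm, cheek-top height). The gate (two yellow cheeks 38 mm apart, red pawl between, black buffer ahead) is bolted up to 11 mm nearer or farther along x than this, with no reading of it. Nominal cassette origin in lane x: pawl starts to rise -127, clicks about -87, tongue meets buffer -84, tooth rests on pawl when tugged back -92 mm.
- pawl (a joint): Red sprung pawl, 20 mm wide, 40 long, hung from a pin at lane z 47 mm, pointing ahead and down. Angle in rad: 0 = fully down (rest), rises to about 0.2 as the tooth passes under it, snaps back to 0 behind the tooth (the click). Passing it takes 3 to 10 N along the lane. Once in, the cassette has about 8 mm of free play.
- gate (a joint): The gate (pawl and buffer) sits on rubber mounts giving along lane x: metres, 0 unloaded, + pushed inwards, - when the cassette tugs back on the pawl; 12 N per mm. Reading noise is of the size of the motion: the force on the tool is the better gauge.
- spare: A second cassette, same shape, GREY tab: leave alone. Origin: centre of its body's underside, +x to its tongue (128 mm).
- carton: Small carton 70 x 90 x 60 mm; leave. Origin: centre of underside.
- wrench: Steel wrench lying on the bench, about 140 mm; leave. Origin under its middle.
- oil_can: Green can, 54 mm across, 100 mm high; leave. Origin: centre of underside.
- collar: Steel ring, 56 mm across, 18 mm high; leave. Origin: centre of underside.
There are look-alikes about, which are no part of the job. Leave any green or turquoise look-alike of the cassette alone.

How it is judged:
By the outcome, as a careful person would: the job done as asked, in the order asked, and still so for the second after the job is handed in, with the robot touching nothing.
It also fails if it takes over 69 s, if anything falls off the work surface, if the arm or the gripper's body presses on something with over 40 N, if the wrist force passes 120 N, or if a joint passes its speed limit or range.

## Working session

There is one attempt and no reset: what is moved stays moved. The work goes in short steps, Python scripts to look and compute and a tool call to move; the robot and the scene stay as the last step left them, time stands still between calls to the robot, and variables do not carry over. Pictures are saved under pics/ and viewed, at most 10 in all, crops included, and the job is handed in when it is done.

Besides the shell and the picture viewer there is one more tool, called as a command line: name --pt "numbers of a row" for each row, then --argument value for the rest. jog_arm: Moves the arm, as the interface text tells. Its arguments: {"type":"object","properties":{"motion":{"type":"array"}},"required":["motion"]}

```bash
mkdir -p pics; python3 - <<'E'
from cell import *
import cv2,numpy as np
o=get_obs();print({k:np.round(v,4).tolist() for k,v in o.items()},grip_point_offset)
for n in("top","side"):
    p=get_image(n);cv2.imwrite(f"pics/{n}0.png",p["color"]);print(n,p["mtx"].tolist(),p["k1"],p["eye"],np.round(p["orientation"],3).tolist())
    for t in("cassette","lane","spare","gate"):
        print(t,[(round(d["p"],2),d["bbox"],int(d["mask"].sum())) for d in outline_of(p,t)])
E
```

```text
{'clock': 0.0, 'qpos': [1.2332, 0.6293, 0.0384, 1.5183, -0.027, 0.9963, -0.02], 'joint_velocities': [-0.0003, 0.0, -0.0002, 0.0012, 0.0019, 0.0008, 0.0009], 'effort': [0.0001, -54.9724, 1.1437, -18.6632, -0.0522, 0.0234, 0.0001], 'tool_pos': [0.1743, -0.6255, 0.2046], 'tool_rot': [[0.9633, 0.2685, -0.0005], [0.2685, -0.9633, 0.0018], [-0.0, -0.0018, -1.0]], 'contact_force': [-0.4802, 0.3078, 0.1713], 'wrist_torque': [-0.016, 0.0115, 0.0367], 'finger_force': 0.0, 'width': 1.0012} 0.0188
top [[552.4256135794698, 0.0, 317.5285484063058], [0.0, 552.4256135794698, 244.85086272955354], [0.0, 0.0, 1.0]] -0.0412714860830466 [0.09030433 0.1278734  1.75534245] [[-0.098, -0.974, 0.206], [-0.995, 0.097, -0.016], [-0.005, -0.206, -0.978]]
cassette [(0.86, [246.7, 184.8, 271.0, 233.9], 506), (0.81, [130.8, 283.9, 173.4, 320.2], 536), (0.61, [260.8, 262.3, 309.0, 287.1], 544)]
lane [(0.71, [311.3, 160.6, 353.8, 260.2], 2920)]
spare [(0.85, [432.2, 195.8, 445.4, 239.5], 506), (0.57, [326.6, 182.3, 336.3, 192.2], 78)]
gate [(0.57, [324.1, 165.6, 342.2, 197.4], 335)]
side [[470.542533906845, 0.0, 318.62302675615996], [0.0, 470.542533906845, 233.04663342603047], [0.0, 0.0, 1.0]] -0.015671011933104623 [ 0.38136182 -0.85803517  0.71804684] [[0.997, -0.048, 0.057], [-0.074, -0.565, 0.822], [-0.007, -0.824, -0.567]]
cassette [(0.8, [248.1, 137.9, 291.7, 170.3], 510), (0.64, [336.8, 192.7, 393.2, 219.4], 714), (0.64, [219.6, 171.6, 260.7, 201.0], 628), (0.6, [275.5, 209.7, 308.1, 246.2], 676)]
lane [(0.77, [304.2, 240.0, 444.6, 284.3], 4240)]
spare [(0.95, [325.3, 345.6, 412.9, 386.9], 1916)]
gate [(0.73, [380.7, 238.4, 430.6, 266.9], 974)]
```

```bash
python3 - <<'E'
import cv2
a=cv2.imread("pics/top0.png")[140:350,110:470];cv2.imwrite("pics/topc.png",cv2.resize(a,None,fx=2.2,fy=2.2,interpolation=2))
a=cv2.imread("pics/side0.png")[100:400,190:490];cv2.imwrite("pics/sidec.png",cv2.resize(a,(600,600),interpolation=2))
E
```

```text
(no output)
```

View pics/topc.png

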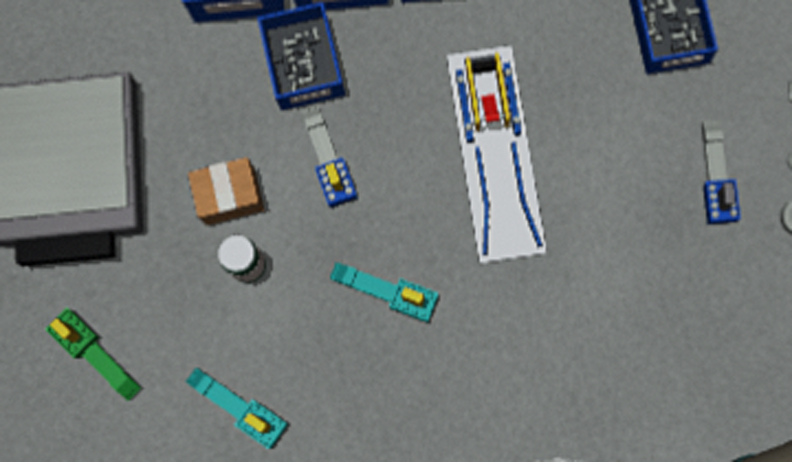

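View pics/sidec.png

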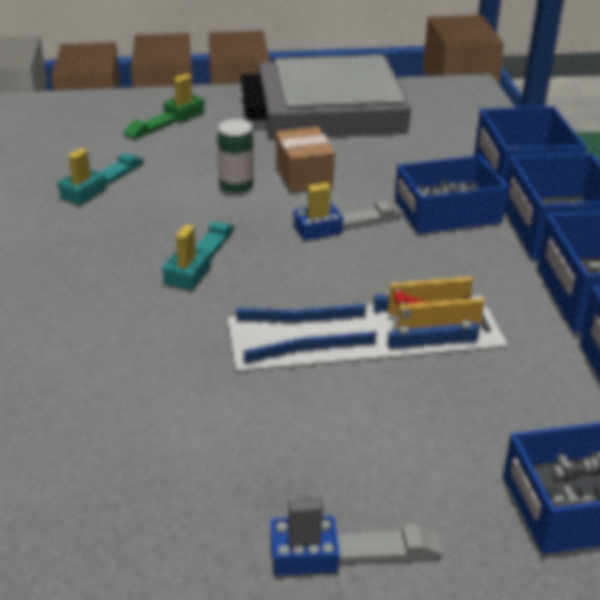

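The top view shows the blue cassette with the yellow tab at about (262,222) with its tongue up at (254,194). The lane's mouth is at about (343,257) and its gate at about (332,188). The green and turquoise ones are decoys, and the grey-tabbed spare is on the right. Next I fit poses by silhouette.

```bash
cat > h.py <<'E'
import numpy as np,cv2
from scipy.optimize import minimize
from cell import *
def proj(p,P):
    c=(np.asarray(P)-p["eye"])@np.asarray(p["orientation"])
    s=c[:,:2]/c[:,2:];s=s*(1+p["k1"]*(s**2).sum(1,keepdims=True))
    m=np.asarray(p["mtx"]);return s*[m[0,0],m[1,1]]+m[:2,2]
def ray(p,uv,z):
    m=np.asarray(p["mtx"]);d=(np.asarray(uv,float)-m[:2,2])/[m[0,0],m[1,1]];s=d.copy()
    for _ in range(8): s=d/(1+p["k1"]*(s**2).sum())
    w=np.asarray(p["orientation"])@np.r_[s,1];return p["eye"]+w*(z-p["eye"][2])/w[2]
def box(x0,x1,y0,y1,z0,z1): return np.array([[x,y,z] for x in(x0,x1) for y in(y0,y1) for z in(z0,z1)])/1000.
CAS=[box(-30,30,-22,22,0,28),box(-15,15,-7,7,22,72),box(30,128,-13,13,0,8),
     np.vstack([box(93,107,-13,13,0,21),box(128,128,-13,13,0,8)]),box(30,93,-13,13,0,12)]
LANE=[box(-240,85,-50,50,0,6)]
def place(parts,x,y,a,z=0):
    R=np.array([[np.cos(a),-np.sin(a),0],[np.sin(a),np.cos(a),0],[0,0,1]]);return [q@R.T+[x,y,z] for q in parts]
def render(p,parts,off=0):
    im=np.zeros((960*2,1280*2),np.uint8)
    for q in parts: cv2.fillConvexPoly(im,cv2.convexHull(np.round((proj(p,q)+.5)*4-.5).astype(np.int32)),255)
    return cv2.resize(im,(640,480),interpolation=cv2.INTER_AREA)/255.
def fit(views,parts,x0,z=0):
    def c(v):
        e=0
        for p,m in views:
            r=render(p,place(parts,v[0],v[1],v[2],z));e+=np.abs(r-m).sum()/max(m.sum(),1)
        return e
    s=np.array(x0)+np.vstack([np.zeros(3),np.diag([.012,.012,.12])])
    r=minimize(c,x0,method="Nelder-Mead",options=dict(initial_simplex=s,maxiter=150))
    s=r.x+np.vstack([np.zeros(3),np.diag([-.006,.006,-.05])])
    r=minimize(c,r.x,method="Nelder-Mead",options=dict(initial_simplex=s,maxiter=120));return r.x,r.fun
def pick(p,t,xyz):
    uv=proj(p,[xyz])[0];L=outline_of(p,t)
    d=[(np.hypot((o["bbox"][0]+o["bbox"][2])/2-uv[0],(o["bbox"][1]+o["bbox"][3])/2-uv[1]),i) for i,o in enumerate(L)]
    return L[min(d)[1]]["mask"].astype(float),min(d)[0]
E
python3 - <<'E'
from h import *
T,S=get_image("top"),get_image("side")
a=ray(T,(254,194),0);b=ray(T,(262,222),.02);print(a,b)
x0=[b[0],b[1],np.arctan2(*(a-b)[1::-1])]
g=(a+b)/2;v=[]
for p in(T,S):
    m,d=pick(p,"cassette",g);print(d);v.append((p,m))
for vv in(v,v[:1],v[1:]): print("cas",fit(vv,CAS,x0))
a=ray(T,(331,164),0);b=ray(T,(342,258),0)
c=(a+b)/2;yaw=np.arctan2(*(a-b)[1::-1]);x0=[c[0]+.0775*np.cos(yaw),c[1]+.0775*np.sin(yaw),yaw];print(x0)
v=[]
for p in(T,S):
    m,d=pick(p,"lane",c);print(d);v.append((p,m))
G=[box(-35,60,-25,25,0,55)]
for vv in(v,v[:1],v[1:]): print("lane",fit(vv,LANE,x0))
E
```

```text
[0.65198236 0.2926027  0.        ] [0.54854625 0.27185777 0.02      ]
1.9904665164542863
2.905777960192178
cas (array([0.54701448, 0.26969925, 0.26690706]), np.float64(0.2558609615885712))
cas (array([0.54860582, 0.27136313, 0.25957765]), np.float64(0.10212069293736913))
cas (array([0.54565054, 0.26567698, 0.26530071]), np.float64(0.08328715066107197))
[np.float64(0.6472257273007195), np.float64(0.027109735231156246), np.float64(0.007178365078357422)]
2.6991142480337613
6.047511761415385
lane (array([0.65054076, 0.03440262, 0.04869997]), np.float64(0.17198985388174734))
lane (array([0.65225162, 0.03466577, 0.05108974]), np.float64(0.02720771020272516))
lane (array([0.65048523, 0.03386286, 0.05473804]), np.float64(0.1379729356531345))
```

jog_arm --pt "400 -226 -45 0 0 0 1" --pt "400 -226 -45 0 0 0 1" --pt "400 -226 -45 0 0 0 1" --pt "400 -226 -45 0 0 0 1" --pt "400 -226 -45 0 0 0 1" --pt "400 -226 -45 0 0 0 1" --pt "400 -226 -45 0 0 0 1" --pt "400 -226 -45 0 0 0 1" --pt "400 -226 -45 0 0 0 1" --pt "400 -226 -45 0 0 0 1"

```text
clock: 1.63
tool_pos: [0.4688, -0.3311, 0.2466]
tool_rot: [[0.963, 0.268, 0.0], [0.268, -0.963, -0.0], [0.0, 0.0, -1.0]]
contact_force: [1.0, -0.3, 0.0]
width: 1.001
finger_force: 0.0
```

jog_arm --pt "229 -558 0 0 0 0 1" --pt "229 -558 0 0 0 0 1" --pt "229 -558 0 0 0 0 1" --pt "229 -558 0 0 0 0 1" --pt "229 -558 0 0 0 0 1" --pt "229 -558 0 0 0 0 1" --pt "229 -558 0 0 0 0 1" --pt "229 -558 0 0 0 0 1" --pt "229 -558 0 0 0 0 1" --pt "229 -558 0 0 0 0 1"

```text
clock: 2.47
tool_pos: [0.5165, 0.0831, 0.2465]
tool_rot: [[0.963, 0.268, 0.001], [0.268, -0.963, 0.0], [0.001, 0.0, -1.0]]
contact_force: [0.3, -0.3, -0.4]
width: 0.997
finger_force: 0.0
```

jog_arm --pt "70 -171 0 0 0 0 1" --pt "70 -171 0 0 0 0 1" --pt "70 -171 0 0 0 0 1" --pt "70 -171 0 0 0 0 1" --pt "70 -171 0 0 0 0 1" --pt "70 -171 0 0 0 0 1" --pt "70 -171 0 0 0 0 1"

```text
clock: 3.05
tool_pos: [0.5376, 0.2654, 0.2458]
tool_rot: [[0.963, 0.271, -0.0], [0.271, -0.963, -0.0], [-0.001, 0.0, -1.0]]
contact_force: [0.8, -1.1, -0.1]
width: 0.999
finger_force: 0.0
```

```bash
python3 - <<'E'
from h import *
W=get_image("wrist");cv2.imwrite("pics/w0.png",W["color"])
o=get_obs();print(o["clock"],o["tool_pos"],W["eye"],np.round(W["orientation"],3).tolist(),W["mtx"][0][0])
L=outline_of(W,"cassette");print([(d["p"],d["bbox"]) for d in L])
if L:
    v=[(W,L[0]["mask"].astype(float))];print(fit(v,CAS,[.547,.268,.266]))
E
```

```text
3.1 [0.53796746 0.26346109 0.24585901] [0.60665881 0.28399809 0.42523382] [[0.271, -0.933, -0.236], [-0.963, -0.262, -0.067], [0.001, 0.245, -0.97]] 347.97764503672727
[(0.97, [0.6, 251.0, 28.2, 305.5]), (0.82, [274.8, 283.0, 368.6, 393.9]), (0.74, [157.4, 396.3, 191.9, 435.5]), (0.59, [303.5, 86.8, 337.8, 232.0])]
(array([ 0.03178464, -0.24853285,  0.82645115]), np.float64(1.0))
```

View pics/w0.png

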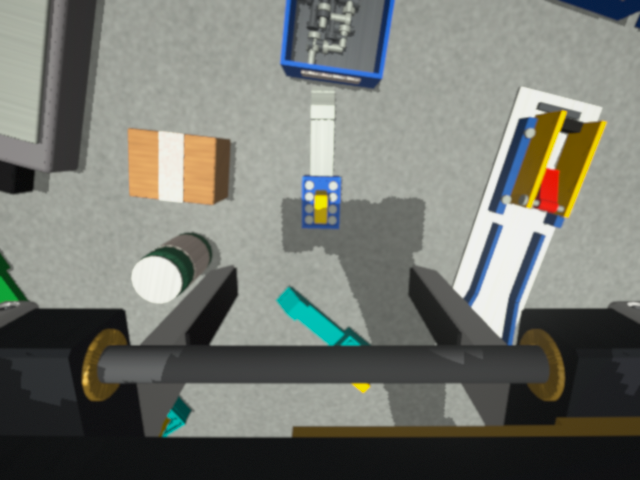

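The wrist view shows our cassette with its tab at (321,207) and its tongue up to (322,92). The container sits just past the tongue tip, and the lane is on the right. The cassette is the network's fourth hit.

```bash
python3 - <<'E'
from h import *
W=get_image("wrist")
m,d=pick(W,"cassette",[.60,.28,.01]);print(d)
r=fit([(W,m)],CAS,[.547,.268,.266]);print(r)
# also yellow blob: tab top centre
hsv=cv2.cvtColor(W["color"],cv2.COLOR_BGR2HSV);y=cv2.inRange(hsv,(22,150,150),(35,255,255));y[:,:300]=0;y[:,345:]=0;y[:180]=0;y[235:]=0
ys,xs=np.nonzero(y);print(xs.min(),xs.max(),ys.min(),ys.max())
pr=proj(W,place([CAS[1]],*r[0])[0]);print(pr.round(1).tolist())
m,d=pick(W,"lane",[.57,.03,.0]);print(d)
o=get_obs();print(o["tool_pos"],np.round(o["tool_rot"],4).tolist())
E
```

```text
5.762300207454725
(array([0.54742801, 0.26985455, 0.2582661 ]), np.float64(0.027605524968608137))
311 323 194 222
[[323.5, 214.3], [323.7, 223.2], [311.6, 214.2], [310.2, 223.1], [323.8, 188.8], [324.0, 194.4], [311.7, 188.6], [310.3, 194.2]]
26.09051966848713
[0.53842472 0.26252669 0.24633943] [[0.964, 0.2657, 0.0003], [0.2657, -0.964, -0.0008], [0.0001, 0.0009, -1.0]]
```

jog_arm --pt "11 -4 40 0 0 0.009 0.2" --pt "11 -4 80 0 0 0.009 0.2" --pt "11 -4 120 0 0 0.009 0.2" --pt "11 -4 160 0 0 0.009 0.2" --pt "11 -4 160 0 0 0.009 0.2" --pt "11 -4 160 0 0 0.009 0.2"

```text
clock: 3.8
tool_pos: [0.5465, 0.2697, 0.085]
tool_rot: [[0.966, 0.259, -0.004], [0.259, -0.966, -0.002], [-0.004, 0.001, -1.0]]
contact_force: [0.6, 0.1, 0.3]
width: 0.619
finger_force: 0.0
```

```bash
python3 - <<'E'
from h import *
W=get_image("wrist");cv2.imwrite("pics/w1.png",W["color"]);P=[]
for _ in range(6):
    o=get_obs();P.append(o["tool_pos"]); get_image("wrist")
print(np.mean(P,0),np.round(o["tool_rot"],4).tolist(),o["contact_force"])
r=fit([(W,pick(W,"cassette",[.547,.27,.02])[0])],CAS,[.547,.269,.26]);print(r)
E
```

```text
[0.54929706 0.27186176 0.08867558] [[0.9657, 0.2595, 0.0039], [0.2595, -0.9658, 0.002], [0.0043, -0.001, -1.0]] [-0.3035484  -1.07963328 -0.59844647]Traceback (most recent call last):
  File "<stdin>", line 6, in <module>
  File "h.py", line 33, in pick
    uv=proj(p,[xyz])[0];L=outline_of(p,t)
                          ~~~~~~~~~~^^^^^
ValueError: only the last four pictures can be asked about
```

View pics/w1.png

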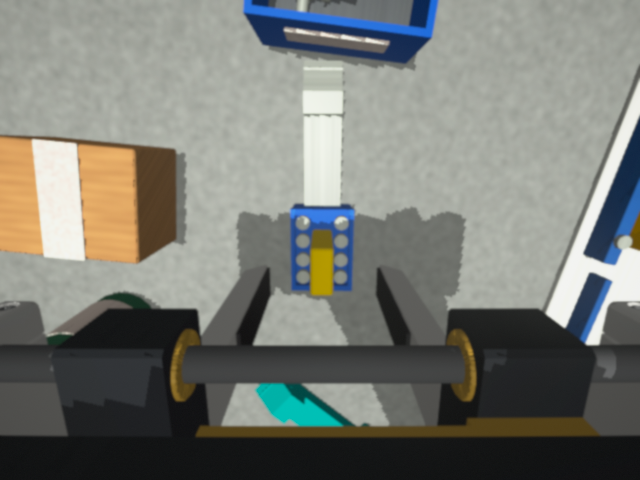

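The view shows the tab at (321,265), centred between the fingers (pads at x≈260 and 388), and the tongue clear of the container. I go down and grip.

jog_arm --pt "-1 1 25 0 0 0 0.2" --pt "-1 1 40 0 0 0 0.2" --pt "-1 1 51 0 0 0 0.2" --pt "-1 1 51 0 0 0 0.2" --pt "-1 1 51 0 0 0 -1" --pt "-1 1 51 0 0 0 -1" --pt "-1 1 51 0 0 0 -1" --pt "-1 1 51 0 0 0 -1" --pt "-1 1 51 0 0 0 -1" --pt "-1 1 51 0 0 0 -1"

```text
clock: 4.98
tool_pos: [0.5471, 0.2703, 0.0356]
tool_rot: [[0.966, 0.26, 0.001], [0.26, -0.966, 0.0], [0.001, -0.0, -1.0]]
contact_force: [-0.4, -0.3, -0.6]
width: 0.211
finger_force: 0.0
```

jog_arm --pt "0 0 0 0 0 0 -1" --pt "0 0 0 0 0 0 -1" --pt "0 0 -2 0 0 0 -1" --pt "0 0 -10 0 0 0 -1" --pt "0 0 -40 0 0 0 -1" --pt "0 0 -80 0 0 0 -1" --pt "0 0 -90 0 0 0 -1" --pt "0 0 -90 0 0 0 -1"

```text
clock: 5.65
tool_pos: [0.5492, 0.2714, 0.1287]
tool_rot: [[0.966, 0.26, 0.006], [0.259, -0.966, 0.003], [0.007, -0.002, -1.0]]
contact_force: [-0.2, 0.3, -3.3]
width: 0.144
finger_force: 30.0
```

```bash
python3 - <<'E'
from h import *
P=[]
for _ in range(8):
    W=get_image("wrist");o=get_obs();P.append(np.r_[o["tool_pos"],o["contact_force"]])
print(np.mean(P,0).round(4),np.round(o["tool_rot"],4).tolist(),o["width"],o["finger_force"],o["clock"])
cv2.imwrite("pics/w2.png",W["color"])
m,d=pick(W,"cassette",[.6,.28,.1]);print(d)
print(fit([(W,m)],CAS,[.547,.269,.26],z=.09))
S=get_image("side")
# lane, wrist+top+side re-fit with occluded gate: include gate box
T=get_image("top")
LG=LANE+[box(-35,45,-25,25,0,55)]
for p in(T,S,W):
    try:
        L=outline_of(p,"lane");print([(x["p"],x["bbox"]) for x in L]);
        for M in(LANE,LG): print(fit([(p,L[0]["mask"].astype(float))],M,[.651,.034,.05]))
    except Exception as e: print(e)
E
```

```text
[ 0.5458  0.2696  0.1239  0.1884 -0.2105 -3.2015] [[0.9656, 0.2599, -0.0023], [0.2599, -0.9656, -0.0012], [-0.0026, 0.0006, -1.0]] 0.14775283647873394 29.990960955619812 6.05
15.687486138275803
(array([0.54575756, 0.26884549, 0.25985645]), np.float64(0.224168293070501))
[(0.97, [313.5, 159.3, 358.5, 258.2])]
(array([0.65471729, 0.03388026, 0.04938639]), np.float64(0.2234294786554161))
(array([0.65471729, 0.03388026, 0.04938639]), np.float64(0.2234294786554161))
[(0.78, [304.7, 241.9, 447.0, 285.2])]
(array([0.64821231, 0.03382181, 0.05741971]), np.float64(0.12638184282979048))
(array([0.64884469, 0.03135744, 0.0438564 ]), np.float64(0.05352116612860397))
[(0.6, [475.2, 70.3, 637.4, 431.5])]
(array([0.65068208, 0.03222682, 0.05333591]), np.float64(0.19212846785412935))
(array([0.65068208, 0.03222682, 0.05333591]), np.float64(0.19212846785412935))
```

View pics/w2.png

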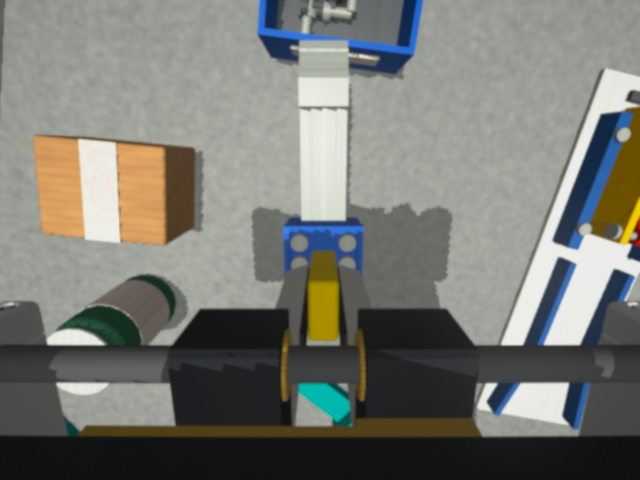

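Cassette is held square (tab at (322,295) between the pads, 3.2 N of weight). Moving over the lane's mouth for a closer look.

jog_arm --pt "0 0 -25 0 0 0 -1" --pt "-22 30 -30 0 0 0.05 -1" --pt "-44 60 -30 0 0 0.1 -1" --pt "-66 90 -30 0 0 0.15 -1" --pt "-88 120 -30 0 0 0.21 -1" --pt "-110 150 -30 0 0 0.21 -1" --pt "-132 180 -30 0 0 0.21 -1" --pt "-150 206 -30 0 0 0.21 -1" --pt "-156 214 -30 0 0 0.21 -1" --pt "-156 214 -30 0 0 0.21 -1"

```text
clock: 7.18
tool_pos: [0.4507, 0.0197, 0.1554]
tool_rot: [[0.999, 0.047, -0.001], [0.047, -0.999, -0.001], [-0.001, 0.001, -1.0]]
contact_force: [-0.1, 1.0, -3.3]
width: 0.149
finger_force: 30.0
```

```bash
python3 - <<'E'
from h import *
P=[]
for _ in range(6):
    W=get_image("wrist");o=get_obs();P.append(np.r_[o["tool_pos"],o["contact_force"]])
print(np.mean(P,0).round(4),np.round(o["tool_rot"],4).tolist(),o["width"],o["clock"],W["eye"])
cv2.imwrite("pics/w3.png",W["color"])
E
```

```text
[ 0.4526  0.0241  0.1553  0.2767 -0.0421 -2.8923] [[0.9985, 0.0555, 0.0006], [0.0555, -0.9985, 0.0007], [0.0007, -0.0007, -1.0]] 0.14578766582166322 7.4833 [0.52401797 0.02792913 0.33480394]
```

View pics/w3.png

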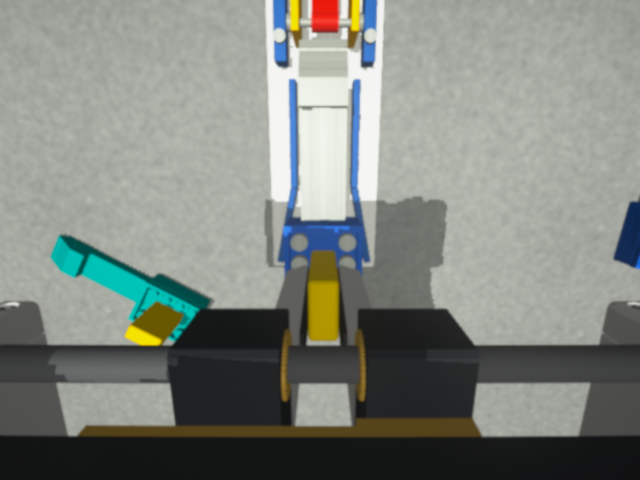

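The lane runs up the picture: white plate edges at x≈269 and 380, walls at 293 and 355, red pawl at (325,12). The tongue (301–349) is almost on the lane axis. I measure edges now.

```bash
python3 - <<'E'
from h import *
W=get_image("wrist");o=get_obs();g=cv2.GaussianBlur(W["color"],(3,3),0).astype(float).mean(2);gx=np.gradient(g,axis=1)
def edge(r,a,b,s):
    seg=s*gx[r,a:b];i=seg.argmax();j=slice(max(i-2,0),i+3);w=np.clip(seg[j],0,None);return a+(np.arange(len(seg))[j]*w).sum()/w.sum()
for name,rows,L,R,z in(("plate",range(70,190,6),(258,282,1),(370,392,-1),.006),):
    l=np.array([ray(W,(edge(r,*L),r),z) for r in rows]);q=np.array([ray(W,(edge(r,*R),r),z) for r in rows])
    for e in(l,q): print(name,np.polyfit(e[:,0],e[:,1],1), e[:,0].min(),e[:,0].max(),np.polyval(np.polyfit(e[:,0],e[:,1],1),[.45,.65]))
b,gr,rd=[W["color"][:,:,i].astype(float) for i in range(3)];blue=(b>90)&(rd<90)&(b>rd*1.6)
tz=.155-.036+.012
def span(r,a,c):
    x=np.nonzero(blue[r,a:c])[0]+a;return x
A=[];B=[]
for r in range(90,185,6):
    x=span(r,285,310);y=span(r,340,365)
    if len(x) and len(y): A.append((ray(W,(x.max()+.5,r),.024)));B.append(ray(W,(y.min()-.5,r),.024))
A,B=map(np.array,(A,B))
for e in(A,B): print("wall in",np.polyval(np.polyfit(e[:,0],e[:,1],1),[.5,.58]),e[:,0].min(),e[:,0].max())
for r in(120,150,180,205): print("tongue row",r,[ray(W,(edge(r,*k),r),tz).round(4)[:2].tolist() for k in((297,308,1),(342,353,-1))])
E
```

```text
plate [0.05124055 0.05021766] 0.4888539304331788 0.5875627253642087 [0.07327591 0.08352402]
plate [ 0.05357554 -0.05099599] 0.4943923173707004 0.59307923646417 [-0.026887   -0.01617189]
wall in [0.04962066 0.05382857] 0.49556651457890066 0.569949581134142
wall in [0.00201604 0.00606718] 0.4982163628943514 0.5725875614158284
tongue row 120 [[0.5385, 0.0424], [0.5401, 0.0138]]
tongue row 150 [[0.5223, 0.0416], [0.5239, 0.0127]]
tongue row 180 [[0.5054, 0.0407], [0.507, 0.012]]
tongue row 205 [[0.4907, 0.041], [0.4925, 0.0092]]
```

The cassette is within 0.3 mm of the lane axis and parallel to it. I lower it into the mouth.

jog_arm --pt "0 0 35 0 0 0 -1" --pt "0 0 65 0 0 0 -1" --pt "0 0 90 0 0 0 -1" --pt "0 0 103 0 0 0 -1" --pt "0 0 107 0 0 0 -1" --pt "0 0 109 0 0 0 -1" --pt "0 0 110 0 0 0 -1" --pt "0 0 110 0 0 0 -1"

```text
clock: 8.2
tool_pos: [0.4526, 0.0233, 0.0458]
tool_rot: [[0.999, 0.053, 0.002], [0.053, -0.999, 0.0], [0.002, -0.0, -1.0]]
contact_force: [0.4, -0.7, -3.7]
width: 0.147
finger_force: 30.0
```

```bash
cat > st.py <<'E'
from h import *
P=[]
for _ in range(5):
    W=get_image("wrist");o=get_obs();P.append(np.r_[o["tool_pos"],o["contact_force"]])
P=np.array(P);m=P.mean(0);a=.0525;u=np.array([np.cos(a),np.sin(a)])
print(m.round(4),"along",((m[:2]-[.6505,.0337])@u).round(4),"F",P[:,3:5]@u,"yaw",np.arctan2(o["tool_rot"][1][0],o["tool_rot"][0][0]),o["width"],o["clock"],o["wrist_torque"])
E
python3 st.py
```

```text
[ 0.4525  0.0231  0.0459  0.2002 -0.1679 -2.5847] along -0.1983 F [ 0.77233365 -0.26602641 -0.2731287   0.77409011 -0.05187666] yaw 0.052698552544509294 0.14652628636161186 8.45 [0.04399463 0.07706572 0.01844629]
```

jog_arm --pt "0 0 1 0 0 0 -1" --pt "0 0 2 0 0 0 -1" --pt "0 0 2.5 0 0 0 -1" --pt "0 0 2.5 0 0 0 -1"

```text
clock: 8.78
tool_pos: [0.4517, 0.023, 0.0425]
tool_rot: [[0.999, 0.053, -0.0], [0.053, -0.999, -0.0], [-0.0, -0.0, -1.0]]
contact_force: [0.4, 0.0, -3.2]
width: 0.147
finger_force: 30.0
```

jog_arm --pt "0 0 0.5 0 0 0 -1" --pt "0 0 1 0 0 0 -1" --pt "0 0 1 0 0 0 -1"

```text
clock: 9.03
tool_pos: [0.4517, 0.023, 0.0415]
tool_rot: [[0.999, 0.053, -0.0], [0.053, -0.999, -0.0], [-0.0, 0.0, -1.0]]
contact_force: [-0.4, 0.5, -2.6]
width: 0.143
finger_force: 30.0
```

```bash
python3 st.py
```

```text
[ 0.4518  0.023   0.0416 -0.0453  0.2614 -2.9373] along -0.199 F [ 1.08518345 -1.01116204  0.2681075  -0.86033819  0.36040242] yaw 0.052767535948189025 0.14853652392896693 9.2833 [-0.06797895  0.08592119  0.07586606]
```

jog_arm --pt "0 0 0.5 0 0 0 -1" --pt "0 0 0.5 0 0 0 -1" --pt "0 0 0.5 0 0 0 -1"

```text
clock: 9.53
tool_pos: [0.4519, 0.023, 0.0413]
tool_rot: [[0.999, 0.053, 0.0], [0.053, -0.999, 0.0], [0.0, -0.0, -1.0]]
contact_force: [1.1, 1.1, 0.3]
width: 0.146
finger_force: 30.0
```

jog_arm --pt "0 0 0.5 0 0 0 -1" --pt "0 0 0.5 0 0 0 -1" --pt "0 0 0.5 0 0 0 -1"

```text
clock: 9.78
tool_pos: [0.4519, 0.023, 0.0413]
tool_rot: [[0.999, 0.053, 0.001], [0.053, -0.999, -0.0], [0.001, 0.0, -1.0]]
contact_force: [-1.5, 0.0, 7.8]
width: 0.153
finger_force: 30.0
```

jog_arm --pt "0 0 0.5 0 0 0 -1" --pt "0 0 0.5 0 0 0 -1" --pt "0 0 0.5 0 0 0 -1"

```text
clock: 10.03
tool_pos: [0.452, 0.023, 0.0413]
tool_rot: [[0.999, 0.053, 0.001], [0.053, -0.999, 0.0], [0.001, 0.0, -1.0]]
contact_force: [-1.6, -0.1, 14.7]
width: 0.148
finger_force: 30.0
```

jog_arm --pt "0 0 -1.1 0 0 0 -1" --pt "4 0 -1.1 0 0 0 -1" --pt "10 0 -1.1 0 0 0 -1" --pt "17 0 -1.1 0 0 0 -1" --pt "24 0 -1.1 0 0 0 -1" --pt "31 0 -1.1 0 0 0 -1" --pt "38 0 -1.1 0 0 0 -1" --pt "44 0 -1.1 0 0 0 -1" --pt "48 0 -1.1 0 0 0 -1" --pt "48 0 -1.1 0 0 0 -1"

```text
clock: 10.87
tool_pos: [0.4996, 0.0254, 0.0413]
tool_rot: [[0.999, 0.053, -0.001], [0.053, -0.999, -0.0], [-0.001, 0.0, -1.0]]
contact_force: [-1.6, -0.1, 3.6]
width: 0.148
finger_force: 30.0
```

```bash
python3 st.py
```

```text
[ 0.4996  0.0254  0.0413 -1.7974 -0.07    5.0222] along -0.1511 F [-2.25572371 -1.83798964 -1.49832737 -1.53805403 -1.86286731] yaw 0.052697116214810685 0.14789186797046194 11.1167 [-0.08924422  0.72776103 -0.0285727 ]
```

jog_arm --pt "2 0 -0.4 0 0 0 -1" --pt "4 0 -0.4 0 0 0 -1" --pt "6 0 -0.4 0 0 0 -1" --pt "8 0 -0.4 0 0 0 -1" --pt "10 0 -0.4 0 0 0 -1"

```text
clock: 11.53
tool_pos: [0.5101, 0.0261, 0.0414]
tool_rot: [[0.999, 0.053, 0.0], [0.053, -0.999, 0.0], [0.0, -0.0, -1.0]]
contact_force: [-1.1, -1.3, -3.1]
width: 0.149
finger_force: 30.0
```

jog_arm --pt "1.5 0 0 0 0 0 -1" --pt "3 0 0 0 0 0 -1" --pt "4.5 0 0 0 0 0 -1" --pt "6 0 0 0 0 0 -1"

```text
clock: 11.87
tool_pos: [0.516, 0.0264, 0.0416]
tool_rot: [[0.999, 0.053, 0.0], [0.053, -0.999, 0.0], [0.0, -0.0, -1.0]]
contact_force: [-0.7, -0.0, -2.7]
width: 0.148
finger_force: 30.0
```

jog_arm --pt "1.5 0 0 0 0 0 -1" --pt "3 0 0 0 0 0 -1" --pt "4.5 0 0 0 0 0 -1" --pt "6 0 0 0 0 0 -1"

```text
clock: 12.2
tool_pos: [0.5218, 0.0267, 0.0416]
tool_rot: [[0.999, 0.053, 0.0], [0.053, -0.999, 0.0], [0.0, -0.0, -1.0]]
contact_force: [1.1, 0.0, -2.7]
width: 0.147
finger_force: 30.0
```

jog_arm --pt "1.5 0 0 0 0 0 -1" --pt "3 0 0 0 0 0 -1" --pt "4.5 0 0 0 0 0 -1" --pt "6 0 0 0 0 0 -1"

```text
clock: 12.53
tool_pos: [0.5273, 0.0269, 0.0415]
tool_rot: [[0.999, 0.053, -0.001], [0.053, -0.999, -0.0], [-0.001, 0.0, -1.0]]
contact_force: [-1.5, -0.9, -4.0]
width: 0.146
finger_force: 30.0
```

jog_arm --pt "1.5 0 0 0 0 0 -1" --pt "3 0 0 0 0 0 -1" --pt "4.5 0 0 0 0 0 -1"

```text
clock: 12.78
tool_pos: [0.5294, 0.027, 0.0414]
tool_rot: [[0.999, 0.053, -0.005], [0.053, -0.999, -0.001], [-0.005, 0.0, -1.0]]
contact_force: [-6.1, -0.7, 2.3]
width: 0.149
finger_force: 30.0
```

jog_arm --pt "1.5 0 0 0 0 0 -1" --pt "3 0 0 0 0 0 -1" --pt "4.5 0 0 0 0 0 -1"

```text
clock: 13.03
tool_pos: [0.5337, 0.0272, 0.0414]
tool_rot: [[0.999, 0.053, -0.006], [0.053, -0.999, -0.001], [-0.006, 0.0, -1.0]]
contact_force: [-7.0, -0.0, 2.3]
width: 0.143
finger_force: 30.0
```

jog_arm --pt "1.5 0 0 0 0 0 -1" --pt "3 0 0 0 0 0 -1" --pt "4.5 0 0 0 0 0 -1" --pt "6 0 0 0 0 0 -1"

```text
clock: 13.37
tool_pos: [0.5392, 0.0274, 0.0415]
tool_rot: [[0.999, 0.053, -0.006], [0.053, -0.999, -0.001], [-0.006, 0.0, -1.0]]
contact_force: [-8.2, -0.8, 3.7]
width: 0.145
finger_force: 30.0
```

jog_arm --pt "1.5 0 0 0 0 0 -1" --pt "3 0 0 0 0 0 -1" --pt "4.5 0 0 0 0 0 -1" --pt "6 0 0 0 0 0 -1"

```text
clock: 13.7
tool_pos: [0.5447, 0.0277, 0.0415]
tool_rot: [[0.999, 0.053, -0.007], [0.053, -0.999, -0.001], [-0.007, 0.0, -1.0]]
contact_force: [-8.8, -0.7, 4.3]
width: 0.151
finger_force: 30.0
```

jog_arm --pt "1 0 0 0 0 0 -1" --pt "2 0 0 0 0 0 -1" --pt "3 0 0 0 0 0 -1" --pt "4 0 0 0 0 0 -1"

```text
clock: 14.03
tool_pos: [0.5512, 0.0281, 0.0413]
tool_rot: [[0.999, 0.053, -0.003], [0.053, -0.999, -0.0], [-0.003, 0.0, -1.0]]
contact_force: [-3.9, -0.8, -1.4]
width: 0.142
finger_force: 30.0
```

jog_arm --pt "1 0 0 0 0 0 -1" --pt "2 0 0 0 0 0 -1" --pt "3 0 0 0 0 0 -1" --pt "4 0 0 0 0 0 -1"

```text
clock: 14.37
tool_pos: [0.5568, 0.0285, 0.0413]
tool_rot: [[0.999, 0.053, -0.0], [0.053, -0.999, 0.0], [-0.0, -0.0, -1.0]]
contact_force: [-2.6, -0.0, -5.9]
width: 0.146
finger_force: 30.0
```

jog_arm --pt "1 0 0 0 0 0 -1" --pt "2 0 0 0 0 0 -1" --pt "3 0 0 0 0 0 -1"

```text
clock: 14.62
tool_pos: [0.5604, 0.0288, 0.0415]
tool_rot: [[0.999, 0.053, 0.001], [0.053, -0.999, 0.0], [0.001, -0.0, -1.0]]
contact_force: [-1.5, 0.0, -5.9]
width: 0.144
finger_force: 30.0
```

jog_arm --pt "1 0 0 0 0 0 -1" --pt "2 0 0 0 0 0 -1" --pt "3 0 0 0 0 0 -1"

```text
clock: 14.87
tool_pos: [0.5631, 0.0289, 0.0417]
tool_rot: [[0.999, 0.053, 0.001], [0.053, -0.999, 0.0], [0.001, -0.0, -1.0]]
contact_force: [-1.7, 0.2, -5.3]
width: 0.148
finger_force: 30.0
```

```bash
python3 st.py
```

```text
[ 0.5632  0.0289  0.0417 -0.2061  0.442  -6.8365] along -0.0874 F [-0.33179701 -0.11059066 -0.42205251  0.16912831 -0.2179748 ] yaw 0.05271367364956756 0.143706998855686 15.1167 [-0.03977973  0.38133744 -0.02709679]
```

jog_arm --pt "0.7 0 0 0 0 0 -1" --pt "1.4 0 0 0 0 0 -1" --pt "2 0 0 0 0 0 -1"

```text
clock: 15.37
tool_pos: [0.5644, 0.0289, 0.0416]
tool_rot: [[0.999, 0.053, -0.001], [0.053, -0.999, -0.0], [-0.001, 0.0, -1.0]]
contact_force: [-1.3, -0.3, -6.1]
width: 0.15
finger_force: 30.0
```

jog_arm --pt "0.7 0 0 0 0 0 -1" --pt "1.4 0 0 0 0 0 -1" --pt "2 0 0 0 0 0 -1"

```text
clock: 15.62
tool_pos: [0.5682, 0.0291, 0.0422]
tool_rot: [[0.999, 0.053, 0.003], [0.053, -0.999, 0.0], [0.003, -0.0, -1.0]]
contact_force: [0.5, 0.3, -3.2]
width: 0.148
finger_force: 30.0
```

```bash
python3 st.py
```

```text
[ 0.5679  0.0292  0.0422  0.3147  0.0714 -2.9852] along -0.0827 F [ 0.99636722  0.63709468  0.30476993  0.13223976 -0.48018895] yaw 0.052732087537553714 0.1474201053964763 15.8667 [ 0.00830985  0.03581441 -0.05746143]
```

The z load dropped from -6 to -3 N at x≈0.567: the pawl clicked. Next I pull back slowly until I feel the pawl.

jog_arm --pt "-1 0 0 0 0 0 -1" --pt "-2 0 0 0 0 0 -1" --pt "-3 0 0 0 0 0 -1" --pt "-4 0 0 0 0 0 -1"

```text
clock: 16.2
tool_pos: [0.5624, 0.0288, 0.0416]
tool_rot: [[0.999, 0.053, -0.0], [0.053, -0.999, -0.0], [-0.0, 0.0, -1.0]]
contact_force: [-0.5, -0.2, -3.1]
width: 0.147
finger_force: 30.0
```

jog_arm --pt "-0.5 0 0 0 0 0 -1" --pt "-1 0 0 0 0 0 -1" --pt "-1 0 0 0 0 0 -1"

```text
clock: 16.45
tool_pos: [0.5615, 0.0288, 0.0416]
tool_rot: [[0.999, 0.053, 0.0], [0.053, -0.999, 0.0], [0.0, -0.0, -1.0]]
contact_force: [-0.2, -0.6, -4.5]
width: 0.148
finger_force: 30.0
```

jog_arm --pt "-0.5 0 0 0 0 0 -1" --pt "-0.5 0 0 0 0 0 -1"

```text
clock: 16.62
tool_pos: [0.5614, 0.0288, 0.0416]
tool_rot: [[0.999, 0.053, 0.001], [0.053, -0.999, 0.0], [0.001, -0.0, -1.0]]
contact_force: [-0.1, -0.4, -2.5]
width: 0.144
finger_force: 30.0
```

jog_arm --pt "-0.5 0 0 0 0 0 -1" --pt "-0.5 0 0 0 0 0 -1"

```text
clock: 16.78
tool_pos: [0.5613, 0.0288, 0.0417]
tool_rot: [[0.999, 0.053, 0.001], [0.053, -0.999, 0.0], [0.001, -0.0, -1.0]]
contact_force: [1.5, 0.4, -4.7]
width: 0.147
finger_force: 30.0
```

jog_arm --pt "-0.5 0 0 0 0 0 -1" --pt "-0.5 0 0 0 0 0 -1"

```text
clock: 16.95
tool_pos: [0.5611, 0.0288, 0.0418]
tool_rot: [[0.999, 0.053, 0.002], [0.053, -0.999, 0.0], [0.002, -0.0, -1.0]]
contact_force: [2.2, -0.4, -3.7]
width: 0.145
finger_force: 30.0
```

jog_arm --pt "-0.5 0 0 0 0 0 -1" --pt "-0.5 0 0 0 0 0 -1"

```text
clock: 17.12
tool_pos: [0.561, 0.0288, 0.0418]
tool_rot: [[0.999, 0.053, 0.003], [0.053, -0.999, 0.0], [0.003, -0.0, -1.0]]
contact_force: [4.0, -0.3, -5.8]
width: 0.152
finger_force: 30.0
```

jog_arm --pt "-0.5 0 0 0 0 0 -1" --pt "-1 0 0 0 0 0 -1" --pt "-1 0 0 0 0 0 -1"

```text
clock: 17.37
tool_pos: [0.5608, 0.0288, 0.042]
tool_rot: [[0.999, 0.053, 0.004], [0.053, -0.999, 0.0], [0.004, -0.0, -1.0]]
contact_force: [6.1, 1.3, -6.6]
width: 0.145
finger_force: 30.0
```

```bash
python3 st.py
```

```text
[ 0.5608  0.0288  0.042   6.0234  0.0811 -6.2107] along -0.0899 F [6.20762676 5.67175819 6.45738421 5.21651705 6.54343498] yaw 0.05272595106726057 0.14490743170767886 17.6167 [ 0.02090858 -1.28276984 -0.03137623]
```

jog_arm --pt "-0.6 0 0 0 0 0 -1" --pt "-0.6 0 0 0 0 0 -1" --pt "-0.6 0 0 0 0 0 -1" --pt "-0.6 0 0 0 0 0 -1"

```text
clock: 17.95
tool_pos: [0.5607, 0.0288, 0.0421]
tool_rot: [[0.999, 0.053, 0.005], [0.053, -0.999, 0.001], [0.005, -0.0, -1.0]]
contact_force: [7.3, 0.5, -6.0]
width: 0.147
finger_force: 30.0
```

```bash
python3 st.py
```

```text
[ 0.5607  0.0288  0.0421  7.1012  0.3946 -6.5312] along -0.09 F [7.13585504 6.98163898 8.08902072 6.80097573 6.5531317 ] yaw 0.05271798675099061 0.14547071595290528 18.2 [ 0.08546297 -1.4460838  -0.04794585]
```

Now at 7.1 N. A bit more, held for over half a second.

jog_arm --pt "-0.5 0 0 0 0 0 -1" --pt "-0.6 0 0 0 0 0 -1" --pt "-0.6 0 0 0 0 0 -1" --pt "-0.6 0 0 0 0 0 -1" --pt "-0.6 0 0 0 0 0 -1" --pt "-0.6 0 0 0 0 0 -1" --pt "-0.6 0 0 0 0 0 -1"

```text
clock: 18.78
tool_pos: [0.5606, 0.0288, 0.0421]
tool_rot: [[0.999, 0.053, 0.006], [0.053, -0.999, 0.001], [0.006, -0.0, -1.0]]
contact_force: [7.2, 0.1, -7.8]
width: 0.145
finger_force: 30.0
```

```bash
python3 st.py
```

```text
[ 0.5606  0.0288  0.0421  7.6536  0.5765 -7.1946] along -0.0901 F [7.5111594  8.6468116  7.43723338 7.14348693 7.62792908] yaw 0.05276256028277159 0.1480278632148231 19.0333 [ 0.08651949 -1.57511501 -0.01131261]
```

jog_arm --pt "-0.5 0 0 0 0 0 -1" --pt "-0.5 0 0 0 0 0 -1" --pt "-0.5 0 0 0 0 0 -1" --pt "-0.5 0 0 0 0 0 -1" --pt "-0.5 0 0 0 0 0 -1" --pt "-0.5 0 0 0 0 0 -1" --pt "-0.5 0 0 0 0 0 -1" --pt "-0.5 0 0 0 0 0 -1"

```text
clock: 19.7
tool_pos: [0.5605, 0.0288, 0.0421]
tool_rot: [[0.999, 0.053, 0.007], [0.053, -0.999, 0.001], [0.007, -0.0, -1.0]]
contact_force: [8.1, 0.1, -8.3]
width: 0.146
finger_force: 30.0
```

```bash
python3 st.py
```

```text
[ 0.5605  0.0288  0.0421  8.8709  0.3574 -8.2897] along -0.0901 F [8.6608451  9.39025444 8.58595344 8.90953508 8.8405023 ] yaw 0.05273374489203296 0.14850318370363305 19.95 [ 0.03442097 -1.71214623 -0.00827783]
```

jog_arm --pt "1 0 0 0 0 0 -1" --pt "2 0 0 0 0 0 -1" --pt "3 0 0 0 0 0 -1" --pt "4 0 0 0 0 0 -1" --pt "5 0 0 0 0 0 -1" --pt "5 0 0 0 0 0 -1"

```text
clock: 20.45
tool_pos: [0.5612, 0.0288, 0.0415]
tool_rot: [[0.999, 0.053, -0.001], [0.053, -0.999, -0.0], [-0.001, 0.0, -1.0]]
contact_force: [2.1, -0.4, -1.8]
width: 0.151
finger_force: 30.0
```

```bash
python3 st.py
```

```text
[ 0.5613  0.0288  0.0415  1.6439  0.1548 -2.3885] along -0.0894 F [1.88387326 2.27366965 1.57041618 0.83759162 1.68322528] yaw 0.05282894384019358 0.14730891575897995 20.7 [ 0.05031821 -0.35426348  0.00081188]
```

The tug held at about 8–9 N for 0.9 s. I slacken off, lower the cassette, let go and lift clear.

jog_arm --pt "1 0 0.2 0 0 0 -1" --pt "1 0 0.2 0 0 0 -0.3" --pt "1 0 0.2 0 0 0 -0.3" --pt "1 0 0.2 0 0 0 -0.3" --pt "1 0 0.2 0 0 0 -0.3" --pt "1 0 0.2 0 0 0 -0.3"

```text
clock: 21.2
tool_pos: [0.5628, 0.0288, 0.0414]
tool_rot: [[0.999, 0.053, -0.0], [0.053, -0.999, -0.0], [-0.0, 0.0, -1.0]]
contact_force: [0.4, -0.4, 0.3]
width: 0.348
finger_force: 0.0
```

jog_arm --pt "0 0 -5 0 0 0 -0.3" --pt "0 0 -15 0 0 0 -0.3" --pt "0 0 -35 0 0 0 -0.3" --pt "0 0 -65 0 0 0 -0.3" --pt "0 0 -100 0 0 0 -0.3" --pt "-40 0 -100 0 0 0 -0.3" --pt "-60 0 -100 0 0 0 -0.3" --pt "-60 0 -100 0 0 0 -0.3"

```text
clock: 21.87
tool_pos: [0.4985, 0.0252, 0.1429]
tool_rot: [[0.999, 0.053, -0.003], [0.053, -0.999, -0.001], [-0.003, 0.0, -1.0]]
contact_force: [-0.8, -0.7, -0.1]
width: 0.35
finger_force: 0.0
```

```bash
python3 st.py; python3 - <<'E'
from h import *
W=get_image("wrist");S=get_image("side")
a=W["color"][0:420,160:480];b=cv2.resize(S["color"][215:300,290:460],(0,0),fx=2.6,fy=2.6,interpolation=2)
c=np.zeros((420,320+b.shape[1],3),np.uint8);c[:,:320]=a;c[:b.shape[0],320:]=b;cv2.imwrite("pics/end.png",c)
E
```

```text
[ 0.5036  0.0257  0.1423  0.4079 -0.1629 -0.2176] along -0.1471 F [ 0.65608305  1.15660942  0.16293185 -0.08019278  0.09873056] yaw 0.05277263657850065 0.3512155707966809 22.1167 [-0.00606867 -0.00512453 -0.02026968]
```

View pics/end.png

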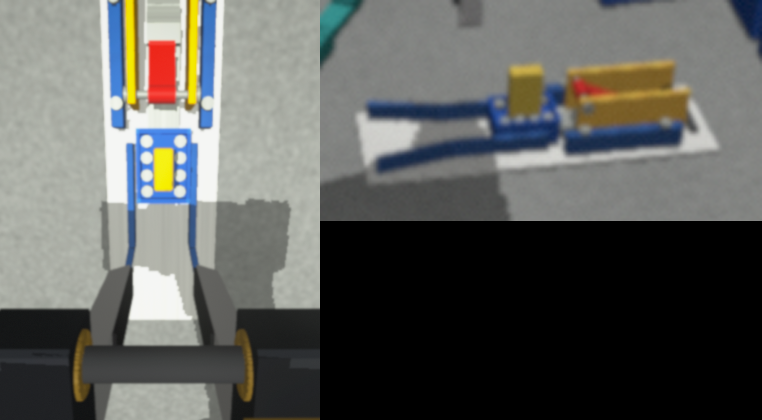

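The cassette sits flat and square in the lane, body at (163,165), tongue under the red pawl at (162,72). The gripper is clear.

```bash
python3 -c "from cell import *;print(hand_in())"
```

```text
the job is handed in; nothing more can be done
None
```

The cassette is locked in the lane: the pawl clicked behind its tooth and held a back tug of about 8–9 N for roughly 0.9 s, then I let go, moved the arm clear and handed the job in at about 22 s.

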